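# Push the bread board home between canister and candle

## Task

Put the bread board away by pushing it flat along the worktop, leading end first, through the narrow gap between the red canister and the green candle until its leading end is gently up against the rubber face of the bumper bar and the board lies straight to it. Only push with the fingers: do not lift, tip or carry the board, and do not force the board or the robot hard against the canister or the candle. Leave the mug, the pepper shaker and the spoon where they are.

Things in the scene. Friction and masses are not known exactly. Their poses are not given: they have to be found in the camera images.
- board: Loose wooden bread board with two dark inlaid stripes, lying flat, 220 mm long, 100 mm wide, 22 mm thick, corners rounded in plan to 18 mm radius, about 0.4 kg. Origin: centre of its underside; +y runs along its length to the leading end (towards the gap at the start), z up. At the start the leading end is 125 to 160 mm short of the line from candle to canister, up to 20 mm beside the middle of the gap and turned up to 0.15 rad.
- board_front (a point): Middle of the board's leading end face, 110 mm from its centre, 11 mm above the underside.
- board_back (a point): Middle of the board's trailing end face (the one nearest the brass eyelet), where it is pushed; 110 mm from its centre, 11 mm above the underside.
- canister: Red storage canister with a chrome lid, round, 105 mm across, 176 mm tall, fixed to the worktop; the one that stands alone opposite the candle (two alike stand at the back by the wall). Origin: centre of its underside. Its -x axis points to the candle, its +y axis through the gap from the board to the bumper. The free gap between canister and candle is 108 to 112 mm wide, its middle about 107.5 mm from this origin.
- candle: Green pillar candle, round, 52 mm across, 144 mm tall, fixed to the worktop on the robot's side of the gap. Origin: centre of its underside.
- bumper: Light wooden bumper bar fixed to the worktop beyond the gap, 120 mm long, 30 mm deep, 26 mm tall, with a black rubber strip on the face that looks to the gap, square to the way through the gap. Origin: middle of that rubber face, at worktop height; +y points away from the gap, x along the bar. The face is 100 to 110 mm beyond the line from candle to canister, so that when the board is home 110 to 120 mm of it still stick out on the near side and the hand never enters the gap.
- air_fryer: Tall black air fryer, part of the room and always in the same place, about 0.33 m tall; its front, with a pull handle, looks towards the robot and lies at about x = 0.63 m, from about y = -0.05 to -0.32 m, just behind the place where the board starts. Swing the arm and hand in front of it or well above it.
- mug: White coffee mug, 92 mm across, 127 mm with its handle, 95 mm tall, loose; a bystander. Origin: underside.
- pepper_shaker: Pepper shaker, 44 mm across, 90 mm tall, loose; a bystander. Origin: centre of its underside.
- spoon: Steel table spoon, 187 x 31 x 6 mm, loose, lying on the worktop; a bystander. Origin: centre of its underside.
Mind the look-alikes: they are no part of the job. Of the things that look like the board, the larger one is meant.

How it is judged:
By the outcome, as a careful person would: the job done as asked, in the order asked, and still so for the second after the job is handed in, with the robot touching nothing.
It also fails if it takes over 67 s, if anything falls off the work surface, if the arm or the gripper's body presses on something with over 40 N, if the wrist force passes 120 N, or if a joint passes its speed limit or range.

## Robot

A 6-joint arm with a two-finger parallel gripper is mounted at the origin on a cart in front of the work surface, level with it; the furniture and walls round the work are solid. World frame = base frame: x ahead of the robot, y to its left, z up, the work surface at z = 0. Lengths are in m, angles in degrees, forces in N, time in s.
With the tool pointing down it reaches from about 0.325 to 0.85 m from the base axis. Payload 15.5 kg.
Tool frame: the origin (TCP) lies at the very end of the fingers, on their centre line; the grasp point (between the pads) lies arm.grip_depth behind it (arm.grip_depth is the distance from the TCP to the grasp point, in m); z points along the fingers, y is the direction in which the jaws open and shut (so a half turn about z gives the same grasp; the last joint's range is limited). The gripper opens to 91 mm and grips with 3 to 60 N. Pads are 32 mm wide; open, the fingers measure 118 mm over their backs; the gripper's body (76 mm by 178 mm) begins 60 mm behind the grasp point.
Start: joints at [62.023, 28.281, 77.091, -0, 74.628, -5.472], TCP at [0.239, 0.577, 0.214] pointing down, gripper open.
Joint ranges: [-166.48, 166.48], [-47.26, 123.95], [12.59, 153.08], [-70.14, 250.14], [6.76, 159.57], [-176.63, 176.63]. Speed limits (degrees/s): [108.29, 108.29, 147.25, 172.46, 172.46, 172.46].

## Interface

Orientations are given as a 3x3 rotation matrix whose columns are the frame's x, y, z axes.
In Python, from rig import arm gives the robot as it stands. Calls block until the motion is done:
- arm.move_to(position, orientation): joint-space move of the TCP to a pose.
- arm.move_l(position, orientation=None, feed=0.15): straight line of the TCP; orientation=None keeps the orientation; feed is the mean speed in m/s.
- arm.move_joints(angles): joint-space move.
- arm.grip(opening): finger opening in m; the grip force is fixed at half the most; returns when the fingers have stopped.
- arm.sleep(seconds).
- arm.solve_ik(position, orientation): joint angles nearest the present ones, or None.
- arm.snapshot(name): name is "scene" or "side" or "wrist"; returns the picture (480x640x3 uint8, red, green, blue); there is no depth.
- arm.get_calibration(name): a dict with "intrinsics" (3x3 intrinsics, pixels), "k1" (the pictures are not rectified: a ray, as slopes to the right and down, at radius r is drawn at 1 + k1 r^2 times it, then the intrinsics apply), "cam_to_world" (4x4, takes a point from camera to world coordinates). Camera axes: x right, y down, z forward; pixel columns grow to the right and rows downward; lengths in m; the calibration is good to about 2 mm. A picture is of the moment at which its call begins: read the wrist's pose just before it. get_calibration takes no time and is no camera call; for the wrist camera it gives the pose at the moment of the call.
A pose or a line that the arm cannot do raises arm.Unreachable and nothing moves.
- arm.sign_off(): hands the job in, once; it reports no verdict.
Readings, each from a call of its own:
- arm.current_t(): time.
- arm.current_joint_positions(): joint angles.
- arm.current_dq(): joint speeds.
- arm.current_tau(): joint torques, N m.
- arm.current_ee_pos(): TCP position.
- arm.current_tool_rot(): TCP orientation.
- arm.current_force(): force on the tool from outside, world axes, zero at the start.
- arm.current_torque(): the same for the moment, N m.
- arm.current_width(): finger opening in m.
Only numpy, scipy, OpenCV 4.12 (cv2) and the standard library are available. Lean on these libraries where they do the work, as an engineer would, in place of code of your own. Each camera call takes 0.05 s, during which the arm holds its last target.

## Working session

There is one attempt and no reset: what is moved stays moved. The work goes in short steps, each a Python script; the robot and the scene stay as the last script left them, time stands still between calls to the robot, and variables do not carry over. Pictures are saved under pics/ and viewed, and the job is handed in when it is done.

```bash
ls; mkdir -p pics; cat > h.py <<'E'
import numpy as np, cv2
from rig import arm
def snap(n,f):
    im=arm.snapshot(n); cv2.imwrite(f'pics/{f}.png',cv2.cvtColor(im,cv2.COLOR_RGB2BGR)); return im
E
python3 - <<'E'
from h import *
import json
d={}
for n in ["scene","side","wrist"]:
    c=arm.get_calibration(n); snap(n,n+'0'); d[n]={k:np.array(v).tolist() for k,v in c.items()}
    print(n,np.round(c['cam_to_world'],3).tolist(),np.array(c['intrinsics']).tolist(),c['k1'])
json.dump(d,open('cal0.json','w'))
print(arm.current_t(),arm.grip_depth)
E
```

```text
pics
scene [[0.427, -0.537, 0.728, -0.254], [-0.904, -0.261, 0.338, -0.342], [0.009, -0.802, -0.597, 0.729], [0.0, 0.0, 0.0, 1.0]] [[458.8517853468106, 0.0, 325.1762146953232], [0.0, 458.8517853468106, 242.8967791054958], [0.0, 0.0, 1.0]] -0.06334252236713829
side [[-0.958, -0.165, 0.235, 0.269], [-0.287, 0.587, -0.757, 1.027], [-0.013, -0.792, -0.61, 0.879], [0.0, 0.0, 0.0, 1.0]] [[517.1359758954616, 0.0, 308.2116752928152], [0.0, 517.1359758954616, 241.40464543694287], [0.0, 0.0, 1.0]] -0.0002746566542357565
wrist [[0.383, 0.886, 0.263, 0.163], [0.924, -0.367, -0.11, 0.609], [-0.0, 0.285, -0.958, 0.384], [0.0, 0.0, 0.0, 1.0]] [[334.82338754553564, 0.0, 317.1766008309803], [0.0, 334.82338754553564, 238.82793187860912], [0.0, 0.0, 1.0]] -0.05048485567243941
0.15 0.0188
```

View pics/scene0.png

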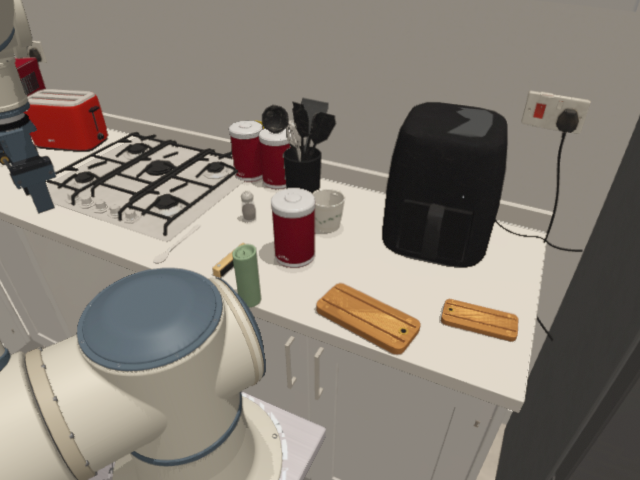

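View pics/side0.png

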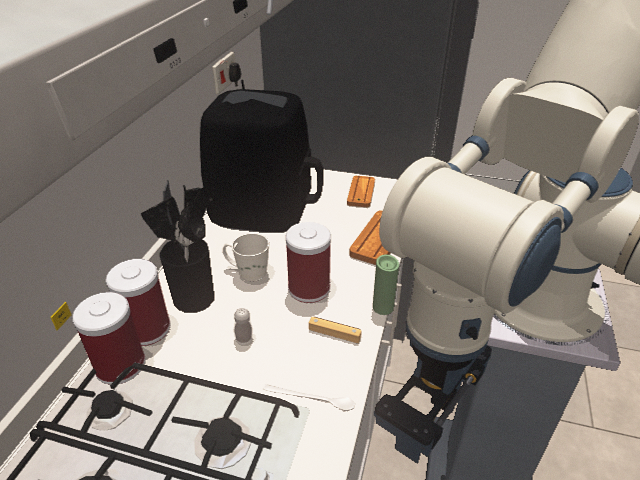

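View pics/wrist0.png

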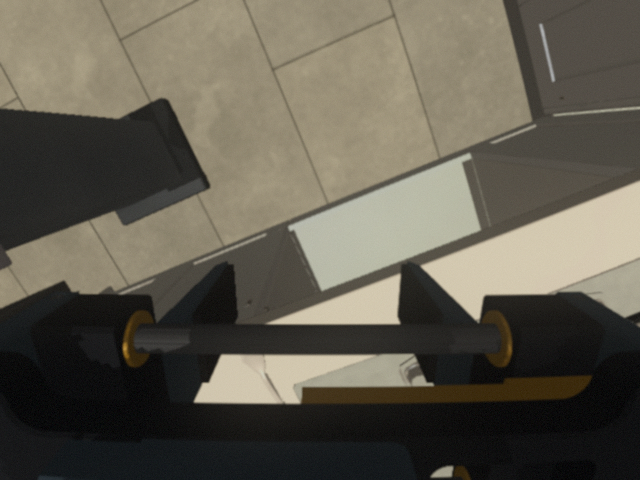

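```bash
cat >> h.py <<'E'
def ray(c,uv):
    K=np.array(c['intrinsics']);T=np.array(c['cam_to_world'])
    d=(np.array(uv,float)-K[:2,2])/K[0,0]; x=d.copy()
    for _ in range(30): x=d/(1+c['k1']*(x@x))
    return T[:3,3],T[:3,:3]@np.array([x[0],x[1],1])
def p2w(c,uv,z):
    o,d=ray(c,uv); return o+d*(z-o[2])/d[2]
def w2p(c,p):
    K=np.array(c['intrinsics']);T=np.array(c['cam_to_world'])
    q=T[:3,:3].T@(np.asarray(p,float)-T[:3,3]); x=q[:2]/q[2]; x=x*(1+c['k1']*(x@x)); return K[:2,:2]@x+K[:2,2]
def crop(src,dst,x0,y0,x1,y1,s):
    im=cv2.imread(f'pics/{src}.png')[y0:y1,x0:x1]
    cv2.imwrite(f'pics/{dst}.png',cv2.resize(im,None,fx=s,fy=s,interpolation=cv2.INTER_CUBIC))
E
python3 - <<'E'
from h import *
crop('scene0','s0c',300,270,530,360,3.4)
crop('scene0','s0d',200,180,360,310,4.5)
crop('side0','d0c',250,160,430,360,3)
E
```

```text
(no output)
```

View pics/s0c.png

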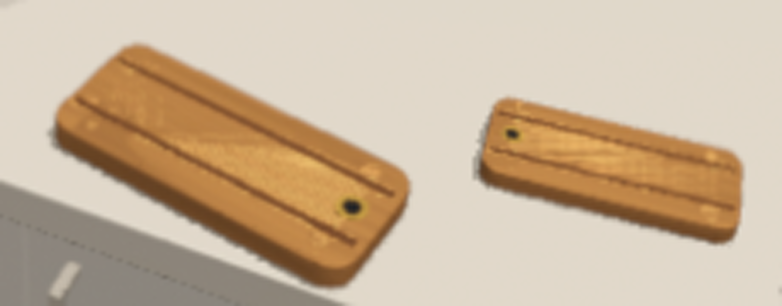

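View pics/s0d.png

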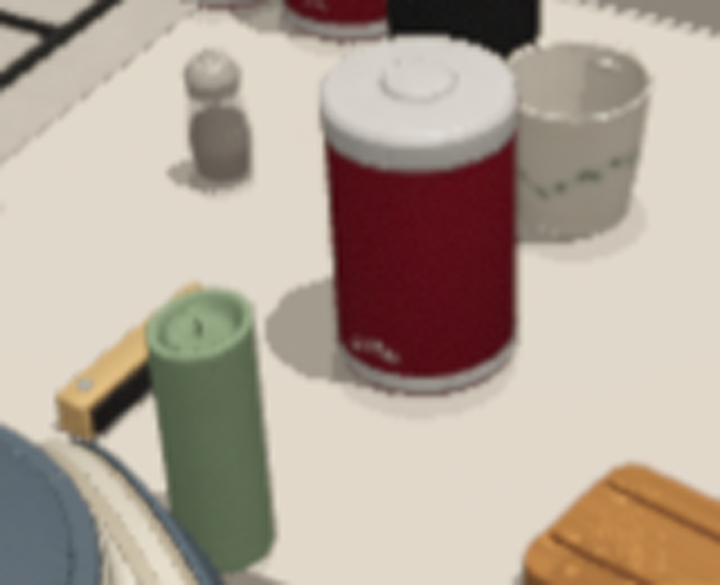

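View pics/d0c.png

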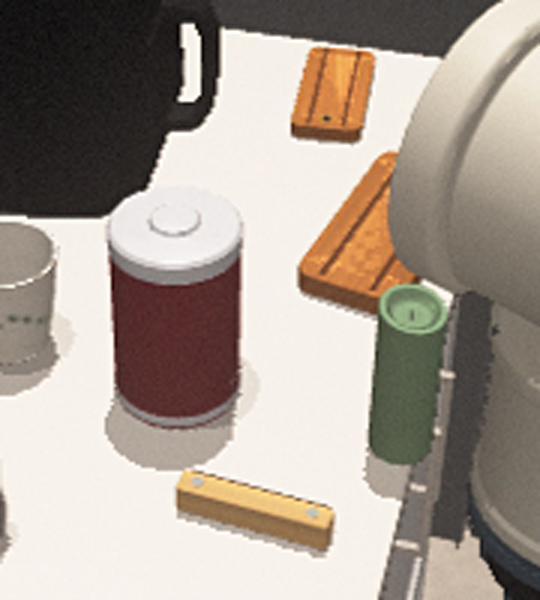

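```bash
cat > m.py <<'E'
from h import *
import json
d=json.load(open('cal0.json')); S=d['scene'];D=d['side']
s=lambda x,y:(300+x/3.4,270+y/3.4); s2=lambda x,y:(200+x/4.5,180+y/4.5); q=lambda x,y:(250+x/3,160+y/3)
P=lambda n,c,uv,z:print(n,np.round(p2w(c,uv,z)*1000,1)[:2])
for n,a in dict(farA=(150,45),farB=(395,165),nearA=(65,125),nearB=(320,270),leadA=(62,105),leadB=(125,48),trA=(350,275),trB=(408,195),s1a=(118,57),s1b=(393,193),s2a=(75,98),s2b=(355,243),eye=(352,207)).items(): P(n,S,s(*a),.022)
for n,a in dict(leadL=(302,262),leadR=(375,293),far1=(302,255),far2=(380,155)).items(): P('side '+n,D,q(*a),.022)
def tri(n,a,b):
    o1,d1=ray(S,a);o2,d2=ray(D,b);M=np.c_[d1,-d2];t=np.linalg.lstsq(M,o2-o1,rcond=None)[0]
    p,r=o1+d1*t[0],o2+d2*t[1];print(n,np.round((p+r)/2*1000,1),'gap',np.round(np.linalg.norm(p-r)*1000,1))
tri('candle top',s2(201,325),q(414,311)); P('c',S,s2(201,325),.144);P('c',D,q(414,311),.144)
tri('knob',s2(420,78),q(176,218))
P('lid',S,s2(419,102),.165);P('lid',D,q(175,232),.165)
tri('bump',s2(197,283),q(187,470))
for a in [(187,470),(333,510),(330,550),(178,510),(178,487),(330,527)]: P('b',D,q(*a),.026)
P('bs',S,s2(58,397),.026);P('bs',S,s2(92,403),.026);P('bs',S,s2(200,283),.026)
P('bs0',S,s2(92,437),0)
P('shaker',D,(243,340),0);P('spoon',D,(350,405),0);P('spoon',D,(265,390),0);P('mug',S,s2(575,230),0)
E
python3 m.py
```

```text
farA [486.7 -47.3]
farB [ 449.7 -230.4]
nearA [392.3 -28.8]
nearB [ 349.  -214.8]
leadA [408. -19.]
leadB [476.5 -33.2]
trA [ 353.  -231.8]
trB [ 428.6 -244.8]
s1a [466.1 -32.7]
s1b [ 426.2 -236. ]
s2a [417.6 -23.8]
s2b [ 377.6 -227. ]
eye [ 404.3 -216.6]
side leadL [482.2 -42.9]
side leadR [411.5 -17.6]
side far1 [484.4 -52.8]
side far2 [ 446.8 -228.1]
candle top [362.6 132.5 136.3] gap 4.3
c [357.4 126.5]
c [359.8 143.8]
knob [550.8 116.5 173.1] gap 3.7
lid [544.1 112.5]
lid [548.  125.7]
bump [506.2 239.7  31.9] gap 0.0
b [507.9 234.3]
b [393.1 243.8]
b [387.2 282. ]
b [502.9 275.1]
b [509.5 253. ]
b [391.8 260.6]
bs [394.7 254.9]
bs [398.5 235.7]
bs [513.4 243.1]
bs0 [399.2 240.2]
shaker [644.3 321.9]
spoon [376.3 420.4]
spoon [550.  433.8]
mug [688.2  88.2]
```

```bash
python3 - <<'E'
from h import *
R=np.array(arm.current_tool_rot());print(R.round(3)); p=np.array(arm.current_ee_pos())
T=np.array(arm.get_calibration('wrist')['cam_to_world']);print((R.T@(T[:3,3]-p)).round(4),(R.T@T[:3,:3]).round(3))
Tc=T[:3,:3]; c=R.T@T[:3,:3]
# tool axis carrying image-down
dn=c[:,1]
for sgn in (1,-1):
  # tool x such that image-down -> world -x
  x=np.array([-np.sign(dn[0])*sgn,0,0]) if abs(dn[0])>.5 else None
  z=np.array([0,0,-1.]);y=np.cross(z,x);Rt=np.c_[x,y,z]
  for P in ([.37,.03,.36],[.53,.03,.36],[.37,.03,.42]): print(sgn,P,arm.solve_ik(P,Rt))
for yaw in (1,-1):
  y=np.array([yaw,0,0.]);z=np.array([0,0,-1.]);Rp=np.c_[np.cross(y,z),y,z]
  print('push',yaw,arm.solve_ik([.4,-.27,.03],Rp),arm.solve_ik([.44,.03,.03],Rp))
E
```

```text
[[-0.924  0.383 -0.   ]
 [ 0.383  0.924 -0.001]
 [ 0.    -0.001 -1.   ]]
[ 8.20e-02  1.00e-04 -1.71e-01] [[ 0.    -0.958 -0.285]
 [ 1.    -0.     0.001]
 [-0.001 -0.285  0.958]]
1 [0.37, 0.03, 0.36] [-4.60360157e+00 -9.86316866e-01  9.44106115e+01 -2.54444375e-14
  8.65757054e+01  8.53963984e+01]
1 [0.53, 0.03, 0.36] [-3.20666694e+00  1.40291130e+01  7.67232088e+01 -2.54444375e-14
  8.92476782e+01  8.67933331e+01]
1 [0.37, 0.03, 0.42] [-4.60360157e+00 -2.65229017e+00  8.70918747e+01 -2.54444375e-14
  9.55604155e+01  8.53963984e+01]
-1 [0.37, 0.03, 0.36] [-4.60360157e+00 -9.86316866e-01  9.44106115e+01 -2.54444375e-14
  8.65757054e+01 -9.46036016e+01]
-1 [0.53, 0.03, 0.36] [-3.20666694e+00  1.40291130e+01  7.67232088e+01 -2.54444375e-14
  8.92476782e+01 -9.32066669e+01]
-1 [0.37, 0.03, 0.42] [-4.60360157e+00 -2.65229017e+00  8.70918747e+01 -2.54444375e-14
  9.55604155e+01 -9.46036016e+01]
push 1 [-4.11134016e+01  3.33221179e+01  1.07559818e+02 -2.54444375e-14
  3.91180643e+01 -4.11134016e+01] [-3.86626749e+00  3.15829181e+01  1.13341002e+02 -2.54444375e-14
  3.50760804e+01 -3.86626749e+00]
push -1 [-4.11134016e+01  3.33221179e+01  1.07559818e+02 -2.54444375e-14
  3.91180643e+01  1.38886598e+02] [-3.86626749e+00  3.15829181e+01  1.13341002e+02 -2.54444375e-14
  3.50760804e+01  1.76133733e+02]
```

```bash
cat >> h.py <<'E'
def Ryaw(a): # tool x at world angle a (deg), tool down
    a=np.radians(a); x=np.array([np.cos(a),np.sin(a),0]); z=np.array([0,0,-1.]); return np.c_[x,np.cross(z,x),z]
def wsnap(f):
    import json
    c=arm.get_calibration('wrist'); snap('wrist',f); json.dump({k:np.array(v).tolist() for k,v in c.items()},open(f'cal_{f}.json','w'))
E
python3 - <<'E'
from h import *
arm.move_to([.37,.12,.32],Ryaw(0)); wsnap('w1'); print(arm.current_t())
arm.move_to([.37,-.08,.32],Ryaw(0)); wsnap('w2'); snap('side','side1'); snap('scene','scene1'); print(arm.current_t())
E
```

```text
1.975
2.975
```

View pics/w1.png

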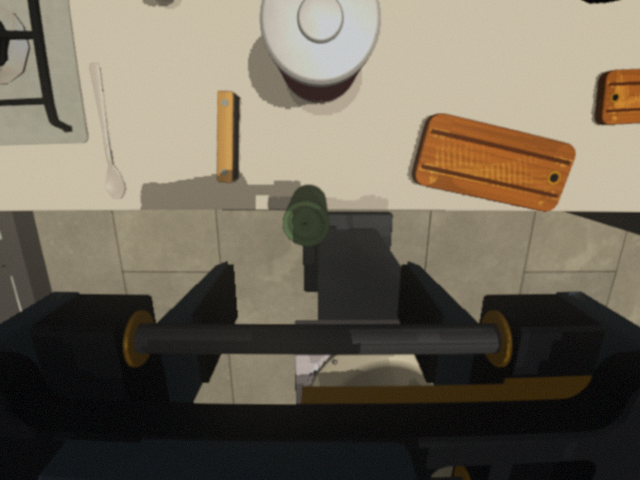

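View pics/w2.png

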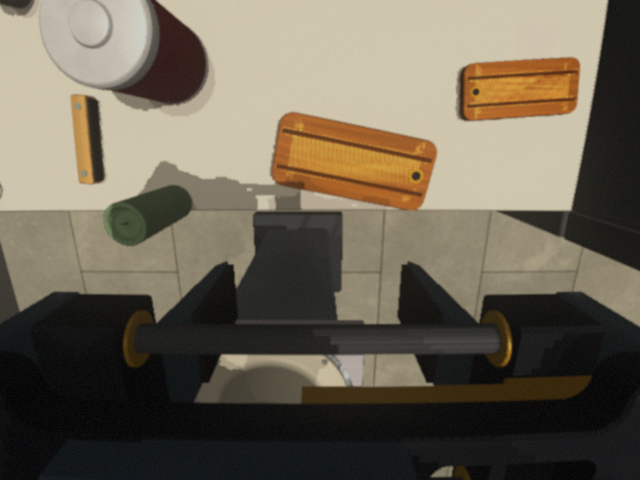

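View pics/side1.png

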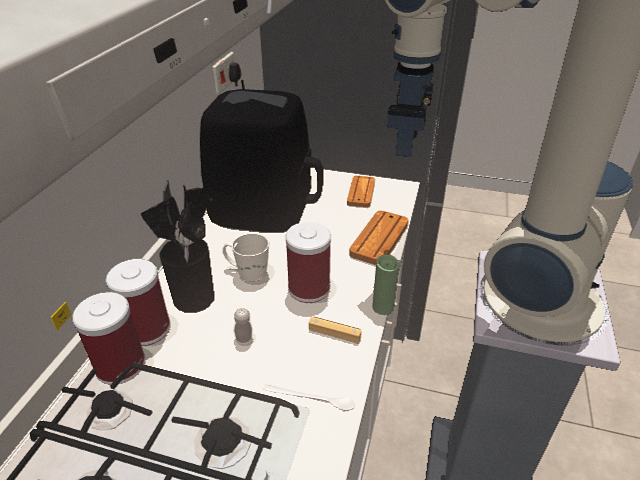

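View pics/scene1.png

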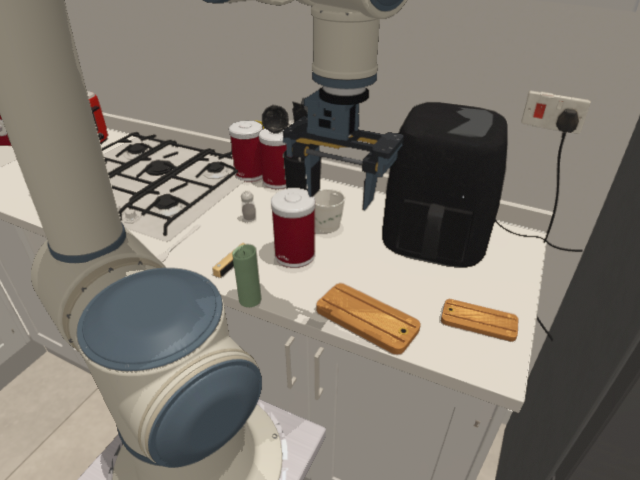

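```bash
cat > fit.py <<'E'
from h import *
import json
from scipy.optimize import least_squares
def load(f):
    im=cv2.imread(f'pics/{f}.png'); n='side' if f.startswith('side') else 'scene' if f.startswith('scene') else None
    c=json.load(open('cal0.json'))[n] if n else json.load(open(f'cal_{f}.json')); return im,c
def outline(L,W,r):
    pts=[]
    for sx,sy,a0 in((1,1,0),(-1,1,90),(-1,-1,180),(1,-1,270)):
        for a in np.linspace(a0,a0+90,10): 
            a=np.radians(a);pts.append([sx*(W/2-r)+r*np.cos(a),sy*(L/2-r)+r*np.sin(a)])
    return np.array(pts)
def contour(im,seed,lo,hi):
    hsv=cv2.cvtColor(im,cv2.COLOR_BGR2HSV); m=cv2.inRange(hsv,lo,hi); m=cv2.morphologyEx(m,cv2.MORPH_CLOSE,np.ones((7,7)))
    n,lab,st,_=cv2.connectedComponentsWithStats(m); l=lab[seed[1],seed[0]]; assert l>0,seed
    m=(lab==l).astype(np.uint8); cs,_=cv2.findContours(m,cv2.RETR_EXTERNAL,cv2.CHAIN_APPROX_NONE)
    c=max(cs,key=cv2.contourArea)
    return cv2.convexHull(c).astype(float)[:,0],cv2.contourArea(c),m
def sdist(poly,pts):
    return np.array([cv2.pointPolygonTest(poly.astype(np.float32),(float(x),float(y)),True) for x,y in pts])
def dense(h):
    o=[]
    for a,b in zip(h,np.roll(h,-1,0)):
        n=max(1,int(np.hypot(*(b-a))/2)); o+= [a+(b-a)*i/n for i in range(n)]
    return np.array(o)
def proj_hull(c,loc,h,p):
    x,y,a=p; R=np.array([[np.cos(a),-np.sin(a)],[np.sin(a),np.cos(a)]])
    w=loc@R.T+[x,y]; P=[w2p(c,[*q,z]) for q in w for z in(0,h)]
    return cv2.convexHull(np.array(P,np.float32))[:,0]
def fit(views,loc,h,p0):
    def res(p): return np.concatenate([sdist(proj_hull(c,loc,h,p),H)-0.4 for H,c in views])
    s=least_squares(res,p0,x_scale=[.01,.01,.05],diff_step=1e-4,loss='soft_l1'); return s.x,np.abs(res(s.x)).mean()
BO=outline(.22,.1,.018)
def fit_board(specs,p0):
    V=[]
    for f,seed in specs:
        im,c=load(f);H,A,m=contour(im,seed,(5,90,60),(25,255,255)); V.append((dense(H),c))
    for v,(f,_) in zip(V,specs):
        p,e=fit([v],BO,.022,p0);print(f,np.round(p[:2]*1000,1),np.degrees(p[2]).round(2),'px',e.round(2))
    p,e=fit(V,BO,.022,p0);print('all',np.round(p[:2]*1000,1),np.degrees(p[2]).round(2),'px',e.round(2));return p
E
python3 - <<'E'
from fit import *
fit_board([('w1',(495,150)),('w2',(350,155)),('scene1',(367,310)),('side1',(375,238))],[.42,-.13,-.19])
crop('w1','w1c',200,0,400,250,2.4)
crop('w2','w2c',30,0,230,250,2.4)
crop('side1','sd1c',270,210,420,350,4.2)
E
```

```text
w1 [ 419.3 -128.9] -11.18 px 0.33
w2 [ 419.4 -128.2] -11.2 px 0.23
scene1 [ 421.5 -128.5] -11.28 px 0.66
side1 [ 420.  -129.4] -11.12 px 0.53
all [ 419.5 -128.5] -11.17 px 0.42
```

View pics/w1c.png

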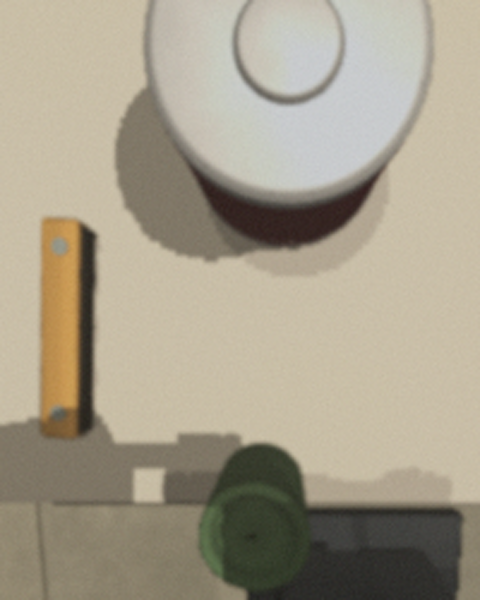

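View pics/w2c.png

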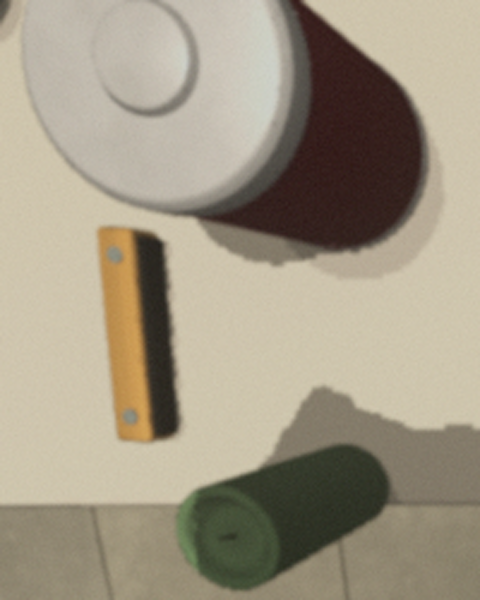

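View pics/sd1c.png

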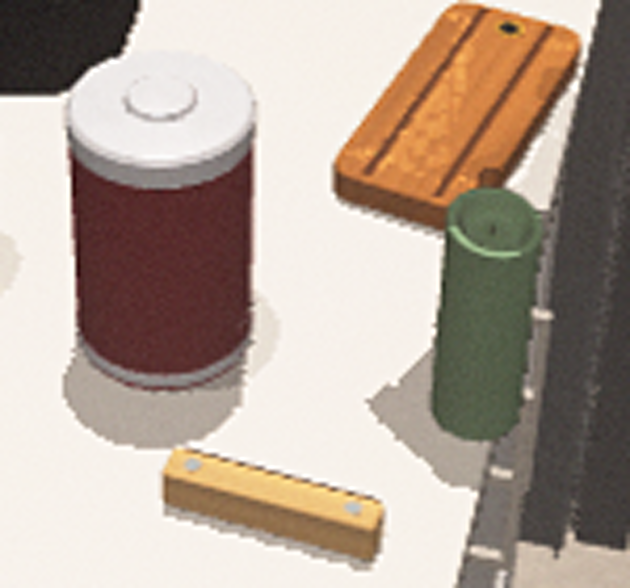

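```bash
cat > fit2.py <<'E'
from fit import *
cs=load('scene1')[1];cd=load('side1')[1];c1=load('w1')[1];c2=load('w2')[1]
A=lambda l,ox,oy,s:np.array(l,float)/s+[ox,oy]
circ=lambda r:np.array([[r*np.cos(t),r*np.sin(t)] for t in np.linspace(0,2*np.pi,60)])
def rep(n,V,loc,h,p0,off=.0):
    def f(V):
        res=lambda p:np.concatenate([sdist(proj_hull(c,loc,h,[*p,0] if len(p)==2 else p),H)-off for H,c in V])
        s=least_squares(res,p0,diff_step=1e-4,x_scale=([.01,.01,.05])[:len(p0)],loss='soft_l1');return s.x,np.abs(res(s.x)).mean()
    for v in V: 
        p,e=f([v]);print(n,np.round(p[:2]*1000,1),np.degrees(p[2:]).round(2),e.round(2))
    p,e=f(V);print(n,'ALL',np.round(p[:2]*1000,1),np.degrees(p[2:]).round(2),e.round(2));return p
V=[]
for f,s in(('w1',(307,225)),('w2',(150,215)),('side1',(385,290)),('scene1',(247,280))):
    im,c=load(f);H,a,m=contour(im,s,(35,50,20),(85,255,255));V.append((dense(H),c))
ca=rep('candle',V,circ(.026),.144,[.36,.133],.4)
V=[(A([(290,246),(235,232),(345,233)],200,0,2.4),c1),(A([(427,150),(415,105),(345,249),(290,240)],30,0,2.4),c2),
 (A([(333,230),(340,330),(516,200),(516,340),(425,390)],200,180,4.5),cs),(A([(72,200),(78,340),(252,200),(252,340),(165,388)],270,210,4.2),cd)]
cn=rep('can',V,circ(.0525),.165,[.549,.118])
bl=np.array([[x,y] for x in(-.06,.06) for y in(0,.03)])
V=[(A([(41,250),(41,340),(41,420),(65,217),(62,437),(95,250),(92,330)],200,0,2.4),c1),(A([(100,260),(108,340),(116,420),(166,260),(172,340),(177,420),(115,227),(140,441)],30,0,2.4),c2),
 (A([(220,459),(330,484),(220,517),(320,547),(163,480),(383,530)],270,210,4.2),cd)]
bu=rep('bump',V,bl,.026,[.45,.238,-.08])
u=cn-ca;d=np.hypot(*u);u/=d;g=np.array([-u[1],u[0]]);mid=ca+u*(.026+(d-.0785)/2)
print('gap',d-.0785,'g ang from y',np.degrees(np.arctan2(-g[0],g[1])),'mid',mid,'bumper along',(bu[:2]-mid)@g,(bu[:2]-mid)@u)
b=np.array([.4195,-.1285]);a=np.radians(-11.17);fr=b+.11*np.array([-np.sin(a),np.cos(a)]);print('front',(fr-mid)@g,(fr-mid)@u)
E
python3 fit2.py
```

```text
candle [363.1 133.4] [] 1.25
candle [364.  129.7] [] 1.66
candle [362.6 135.1] [] 0.49
candle [363.9 134.5] [] 0.76
candle ALL [362.7 133.3] [] 1.15
can [549.8 116.2] [] 0.95
can [551.8 121.2] [] 0.13
can [561.2 121.4] [] 0.65
can [550.7 116.3] [] 0.3
can ALL [551.1 118.8] [] 0.98
bump [452.3 227.8] [-1.83] 1.48
bump [451.4 228.8] [-3.68] 2.16
bump [451.3 231.9] [1.73] 1.4
bump ALL [451.8 228.2] [-2.32] 1.74
gap 0.11044259530815433 g ang from y -4.398820671781686 mid [0.44368861 0.12710974] bumper along 0.10138925192367401 0.00032789885288961486
front -0.14747928814301525 0.008457016857658059
```

```bash
cat > ov.py <<'E'
from fit2 import *
def box(im,c,p,col):
    x,y,a=p;R=np.array([[np.cos(a),-np.sin(a)],[np.sin(a),np.cos(a)]])
    q=bl[[0,1,3,2]]@R.T+[x,y]
    for z in(0,.026):
        P=np.array([w2p(c,[*k,z]) for k in q]); cv2.polylines(im,[np.round((P*S+S/2-0.5)).astype(int)],True,col,1)
def ring(im,c,p,r,h):
    for z in(0,h):
        P=np.array([w2p(c,[*(p+k),z]) for k in circ(r)]); cv2.polylines(im,[np.round((P*S)).astype(int)],True,(255,0,255),1)
S=4
out=[]
for f,(x0,y0,x1,y1) in (('w1',(200,0,400,250)),('w2',(30,0,230,250)),('side1',(270,210,420,350)),('scene1',(200,180,330,310))):
    im,c=load(f);im=cv2.resize(im,None,fx=S,fy=S,interpolation=cv2.INTER_CUBIC)
    box(im,c,[.4518,.2282,np.radians(-4.4)],(255,0,0))
    ring(im,c,ca,.026,.144);ring(im,c,cn,.0525,.176)
    im=im[y0*S:y1*S,x0*S:x1*S]; out.append(cv2.resize(im,(400,int(400*im.shape[0]/im.shape[1]))))
H=[max(o.shape[0] for o in out[:2])]
def pad(o,h): return cv2.copyMakeBorder(o[:h],0,h-min(h,o.shape[0]),0,0,0)
cv2.imwrite('pics/ov1.png',np.hstack([pad(o,500) for o in out[:2]]));cv2.imwrite('pics/ov2.png',np.hstack([pad(o,400) for o in out[2:]]))
E
python3 ov.py >/dev/null
```

```text
(no output)
```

View pics/ov1.png

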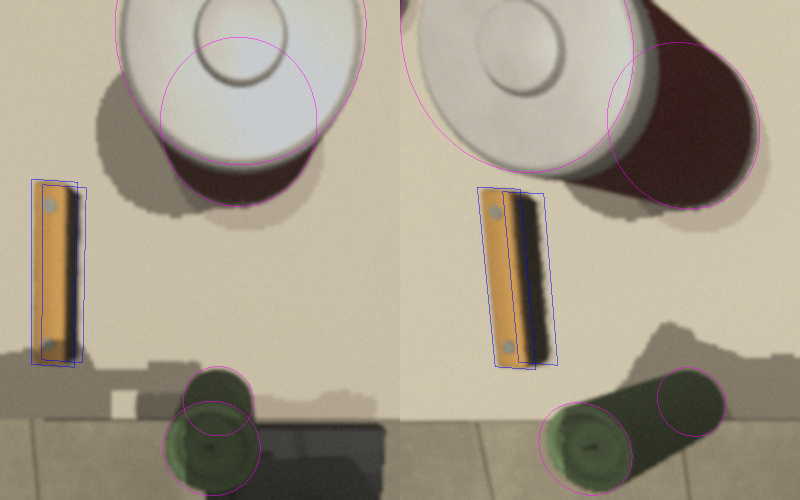

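View pics/ov2.png

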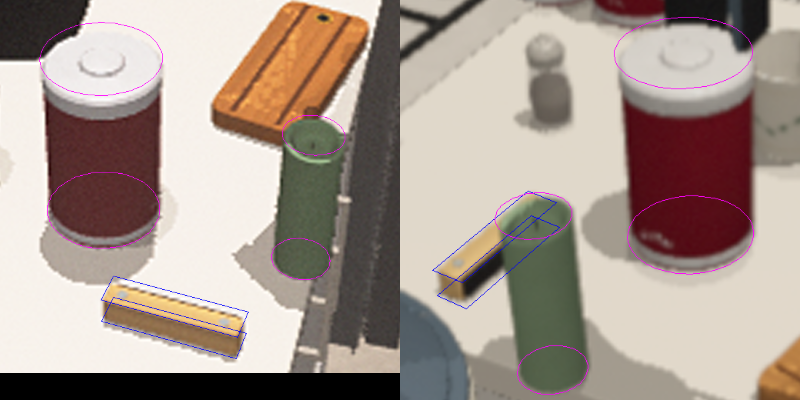

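```bash
cat > push.py <<'E'
from h import *
CA=np.array([.3627,.1333]);CN=np.array([.5511,.1188])
U=(CN-CA)/np.hypot(*(CN-CA));G=np.array([-U[1],U[0]]);MID=np.array([.4437,.1271]);GA=np.arctan2(-G[0],G[1])
Z=.007; OFF=.126
def fwd(a): return np.array([-np.sin(a),np.cos(a)])
def tcp(b,off=OFF,z=Z): # board pose x,y,a
    p=np.array(b[:2])-off*fwd(b[2]); return [p[0],p[1],z],Ryaw(90+np.degrees(b[2]))
def ts(b): d=np.array(b[:2])-MID; return d@G,d@U,np.degrees(b[2]-GA)
def F():
    return np.mean([np.array(arm.current_force()) for _ in range(5)],0)
E
python3 - <<'E'
from push import *
b=[.4195,-.1285,np.radians(-11.17)]
print(ts(b))
p,R=tcp(b,.17,.2); arm.move_to(p,R); arm.grip(.030); print(arm.current_t(),arm.current_width())
p,R=tcp(b,.17); arm.move_l(p,R,feed=.15); print(np.round(arm.current_ee_pos(),4),arm.current_t()); f0=F();print('f0',f0.round(2))
for o in (.14,.132,.129,.127,.125,.123):
    p,R=tcp(b,o); arm.move_l(p,R,feed=.03); f=F()-f0; print(o,f.round(2), np.round(arm.current_ee_pos(),4))
    if np.linalg.norm(f[:2])>.8: break
wsnap('w3'); snap('scene','scene2'); snap('side','side2'); print(arm.current_t())
E
```

```text
(np.float64(-0.256703365226391), np.float64(-0.004514674013271976), np.float64(-6.7689690461295395))
5.625 0.02982147532984498
[ 0.3868 -0.2955  0.0076] 7.0583
f0 [-0.01  0.03  1.04]
0.14 [-0.06 -0.04 -1.52] [ 0.3924 -0.266   0.007 ]
0.132 [-0.33 -0.28  0.26] [ 0.394  -0.2578  0.007 ]
0.129 [ 0.04 -0.97 -0.57] [ 0.3945 -0.2549  0.007 ]
9.025
```

View pics/scene2.png

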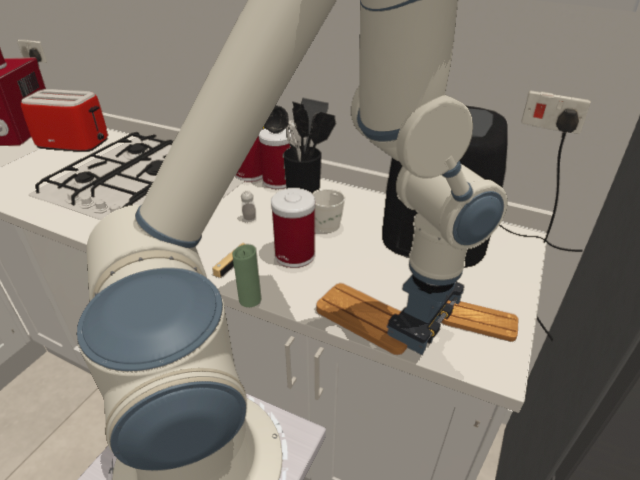

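View pics/w3.png

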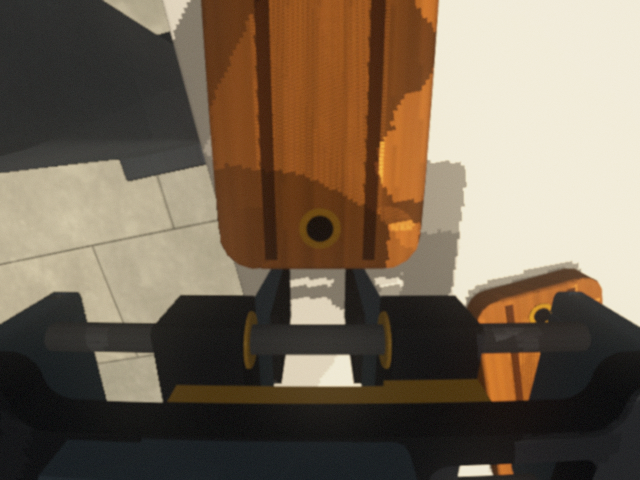

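View pics/side2.png

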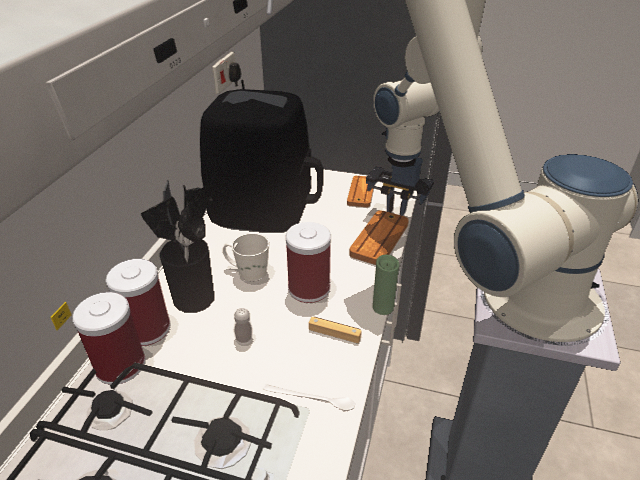

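```bash
cat >> push.py <<'E'
def fromts(t,s,ph): 
    c=MID+t*G+s*U; return [c[0],c[1],GA+np.radians(ph)]
E
python3 - <<'E'
from push import *
t,s,ph0=-.2567,-.0045,-6.77
D=.080;n=5;tt,ss=t,s
for k in range(n+1):
    ph=ph0*(1-k/n)
    if k>0:
        m=np.radians((ph+ph0*(1-(k-1)/n))/2); tt+=D/n*np.cos(m); ss+=-D/n*np.sin(m)
    p,R=tcp(fromts(tt,ss,ph)); arm.move_l(p,R,feed=.03)
    print(round(tt,4),round(ss,4),round(ph,2),np.round(F(),2))
print(arm.current_t()); snap('scene','scene3'); snap('side','side3');wsnap('w4')
E
```

```text
-0.2567 -0.0045 -6.77 [-0.31 -0.31 -0.16]
-0.2408 -0.0028 -5.42 [-0.42 -0.55  0.53]
-0.2248 -0.0015 -4.06 [-0.32  0.1  -0.13]
-0.2089 -0.0005 -2.71 [ 0.37 -0.03 -0.38]
-0.1929 0.0 -1.35 [0.33 0.62 0.1 ]
-0.1769 0.0002 -0.0 [0.77 1.06 0.05]
12.7333
```

View pics/scene3.png

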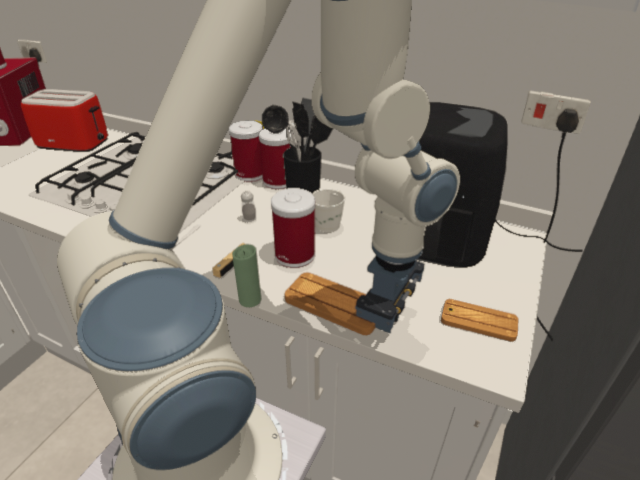

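View pics/w4.png

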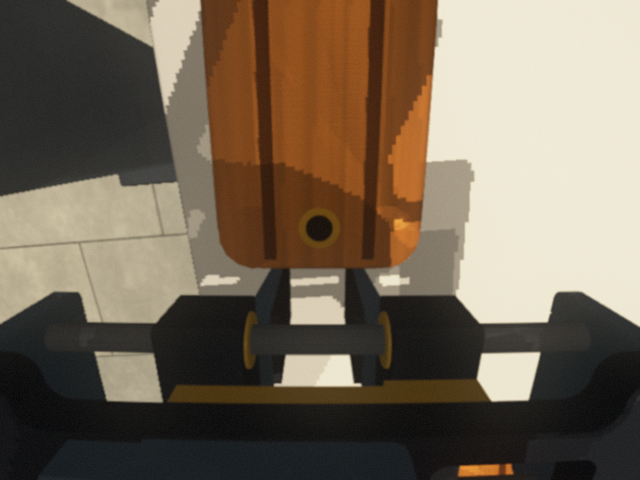

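View pics/side3.png

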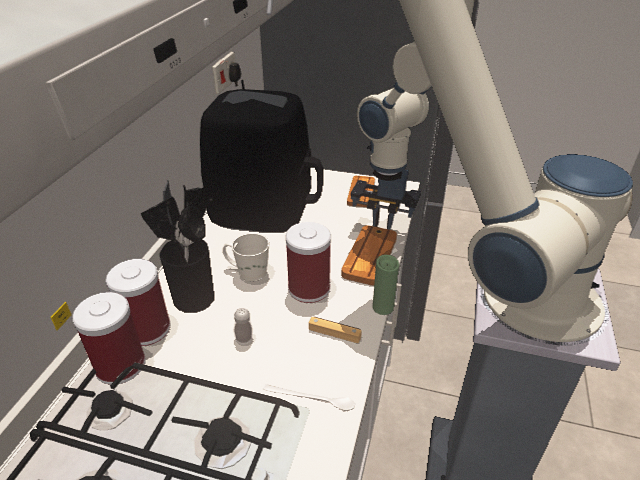

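```bash
python3 - <<'E'
from push import *
b=fromts(-.1769,.0002,0)
p,R=tcp(b,.145); arm.move_l(p,R,feed=.1)
p,R=tcp(b,.145,.2); arm.move_l(p,R,feed=.3)
arm.move_to([.37,.07,.32],Ryaw(0)); wsnap('w5'); snap('side','side4'); snap('scene','scene4'); print(arm.current_t())
E
```

```text
16.05
```

View pics/w5.png

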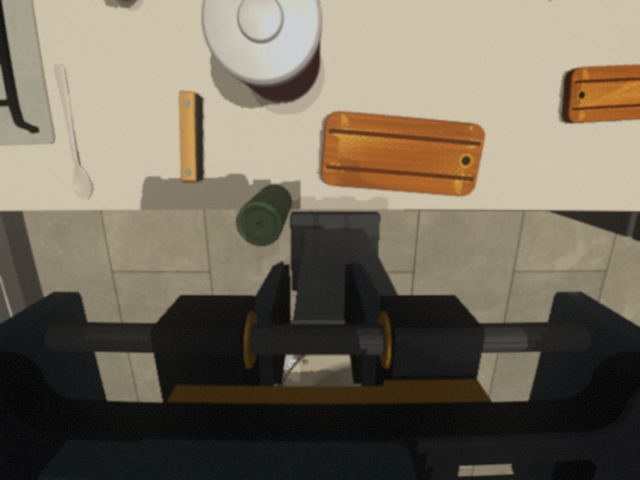

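View pics/side4.png

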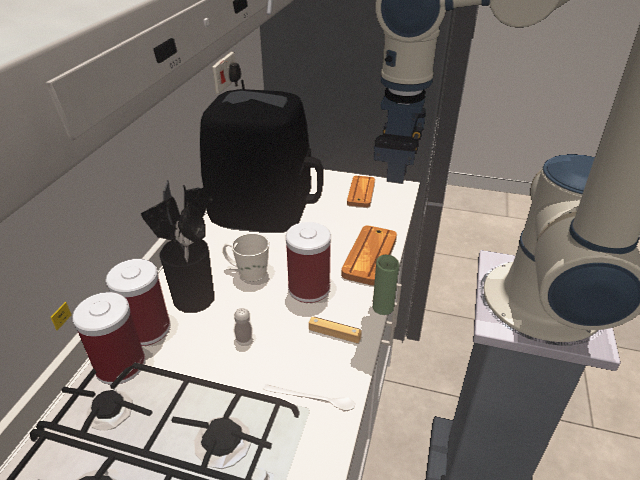

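```bash
python3 - <<'E'
from fit import *
import push
b=fit_board([('w5',(400,152)),('scene4',(335,300))],[.43,-.05,-.08])
print(push.ts(b))
b=fit([(dense(contour(load('w5')[0],(400,152),(5,90,60),(25,255,255))[0]),load('w5')[1])],BO,.022,[.43,-.05,-.08])[0];print(push.ts(b))
im,c=load('w5');S=4;im=cv2.resize(im,None,fx=S,fy=S,interpolation=cv2.INTER_CUBIC)
def poly(P3,col): cv2.polylines(im,[np.round(np.array([w2p(c,q) for q in P3])*S+1.5).astype(int)],True,col,1)
for ctr,r,h in((push.CA,.026,.144),(push.CN,.0525,.165)):
    for z in(0,h): poly([[ctr[0]+r*np.cos(t),ctr[1]+r*np.sin(t),z] for t in np.linspace(0,6.28,60)],(255,0,255))
R=np.array([[np.cos(b[2]),-np.sin(b[2])],[np.sin(b[2]),np.cos(b[2])]])
poly([[*(R@q+b[:2]),.022] for q in BO],(255,0,0))
bx=push.MID+.106*push.G
for z in(0,.026): poly([[*(bx+x*push.U+y*push.G),z] for x,y in((-.06,0),(.06,0),(.06,.03),(-.06,.03))],(255,255,0))
im=im[0:260*S,160*S:500*S];cv2.imwrite('pics/ov3.png',cv2.resize(im,(784,600),interpolation=cv2.INTER_AREA))
E
```

```text
w5 [430.5 -45.6] -4.33 px 0.16
scene4 [432.6 -46.4] -4.4 px 0.64
all [430.6 -45.7] -4.31 px 0.36
(np.float64(-0.1732900301355045), np.float64(0.0002455975834412012), np.float64(0.09085423988245829))
(np.float64(-0.17321737078207514), np.float64(0.00010753834640597975), np.float64(0.07475032976439391))
```

View pics/ov3.png

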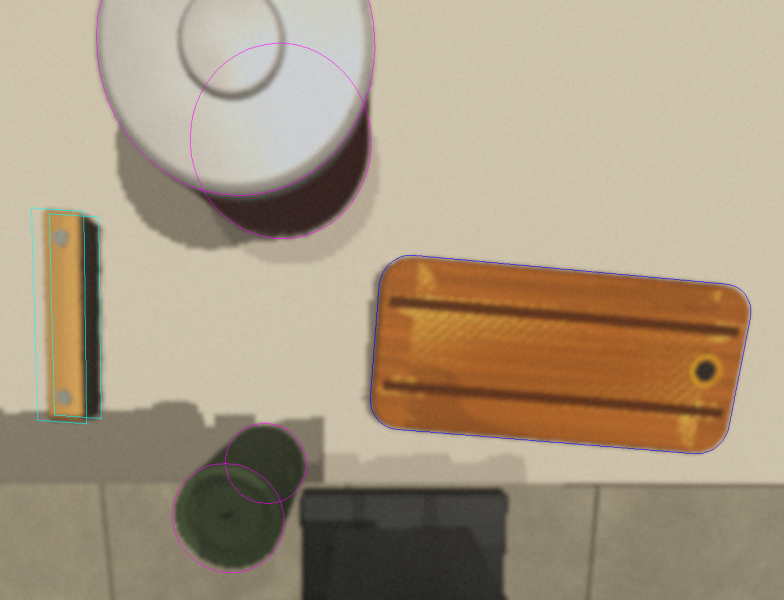

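```bash
cat >> push.py <<'E'
def F2(n=6):
    l=[]
    for _ in range(n): l.append(np.array(arm.current_force())); arm.sleep(.01)
    return np.mean(l,0)
E
python3 - <<'E'
from push import *
O=.1295
b=fromts(-.1733,.0001,0)
p,R=tcp(b,.15,.2); arm.move_to(p,R); p,R=tcp(b,.15); arm.move_l(p,R,feed=.15); f0=F2()
p,R=tcp(b,O+.002); arm.move_l(p,R,feed=.05)
for t in (-.165,-.145,-.125,-.105,-.085,-.070):
    p,R=tcp(fromts(t,0,0),O); arm.move_l(p,R,feed=.04); f=F2()-f0; print(t,'fwd',round(f[:2]@G,2),'lat',round(f[:2]@U,2),'z',round(f[2],2))
    if np.linalg.norm(f[:2])>5: print('STOP');break
print(arm.current_t()); snap('scene','scene5'); snap('side','side5')
E
```

```text
-0.165 fwd -0.24 lat -0.06 z -0.24
-0.145 fwd -0.72 lat 0.45 z -0.06
-0.125 fwd -0.5 lat 0.22 z 0.3
-0.105 fwd -0.19 lat -0.08 z -0.15
-0.085 fwd -0.22 lat -0.07 z -0.36
-0.07 fwd -0.02 lat -0.39 z -0.05
23.7667
```

View pics/scene5.png

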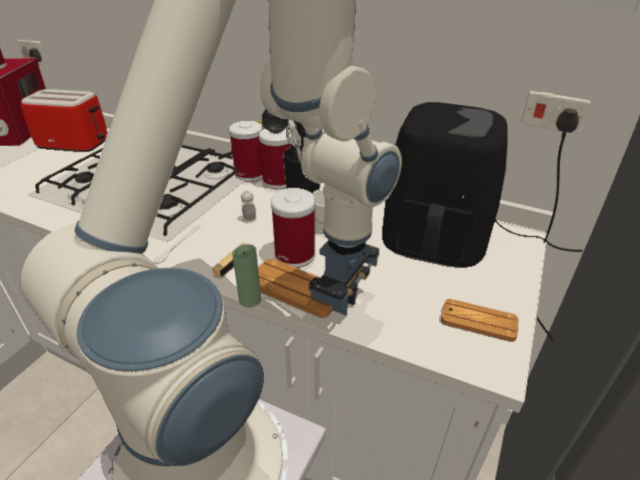

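View pics/side5.png

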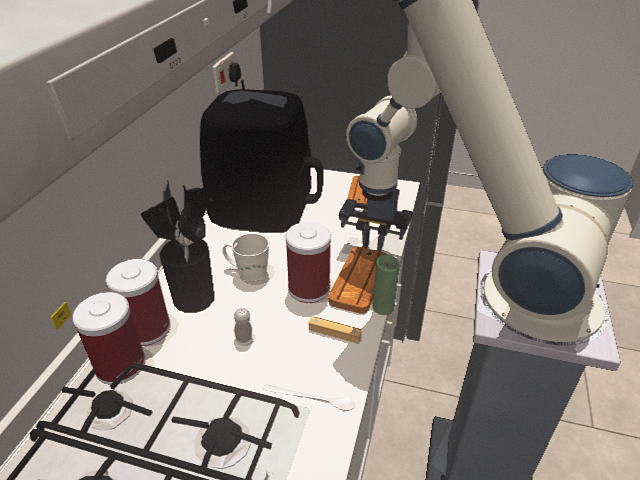

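```bash
python3 - <<'E'
from push import *
O=.1295
f0=F2(10);tl=[-.05,-.03,-.014]+list(np.arange(-.012,.006,.001))
for t in tl:
    p,R=tcp(fromts(t,0,0),O); arm.move_l(p,R,feed=.04 if t<=-.014 else .01); f=F2(8)-f0; print(round(t,4),'fwd',round(f[:2]@G,2),'lat',round(f[:2]@U,2),'z',round(f[2],2))
    if f[:2]@G<-3 or abs(f[:2]@U)>4: print('STOP');break
print(arm.current_t(), arm.current_torque()); snap('scene','scene6'); snap('side','side6')
crop('side6','sd6c',270,210,420,350,4.2)
E
```

```text
-0.05 fwd 0.26 lat 0.24 z -0.15
-0.03 fwd 0.08 lat -0.11 z -0.33
-0.014 fwd 0.15 lat 0.01 z -0.06
-0.012 fwd 0.23 lat 0.26 z -0.66
-0.011 fwd -0.03 lat 0.24 z -0.08
-0.01 fwd -0.18 lat -0.19 z -0.06
-0.009 fwd 0.14 lat -0.0 z -0.2
-0.008 fwd 0.06 lat 0.17 z 0.01
-0.007 fwd -0.05 lat 0.21 z -0.33
-0.006 fwd 0.06 lat 0.2 z 0.04
-0.005 fwd 0.0 lat -0.08 z -0.17
-0.004 fwd -8.19 lat -0.84 z 0.1
STOP
28.95 [-1.58316109  0.25358535  0.0249609 ]
```

View pics/sd6c.png

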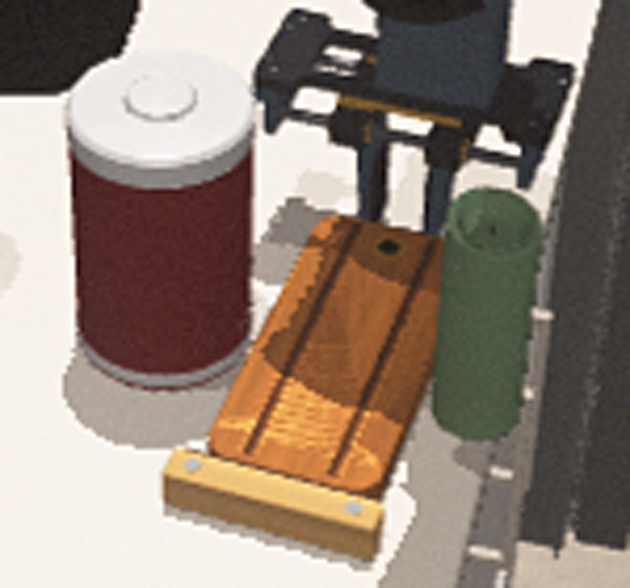

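```bash
python3 - <<'E'
from push import *
b=fromts(-.004,0,0)
p,R=tcp(b,.16); arm.move_l(p,R,feed=.08); p,R=tcp(b,.16,.2); arm.move_l(p,R,feed=.25)
arm.move_to([.37,.17,.32],Ryaw(0)); wsnap('w6'); 
arm.move_to([.37,.0,.32],Ryaw(0)); wsnap('w7'); snap('side','side7'); snap('scene','scene7'); print(arm.current_t())
crop('w6','w6c',200,40,520,230,2.5); crop('w7','w7c',80,40,400,230,2.5)
from fit import *
for f,s in(('w6',(420,150)),('w7',(260,150))):
    try: print(ts(fit_board([(f,s)],[.443,.123,-.077])))
    except Exception as e: print(e)
E
```

```text
33.2583
w6 [448.4 143.9] -7.02 px 6.42
all [448.4 143.9] -7.02 px 6.42
(np.float64(0.01714001063244267), np.float64(0.0033704718663583153), np.float64(-2.6194568373419376))
w7 [448.9 142.6] -7.03 px 6.67
all [448.9 142.6] -7.03 px 6.67
(np.float64(0.015810240991525802), np.float64(0.004001763604627293), np.float64(-2.6242445798574687))
```

View pics/w6c.png

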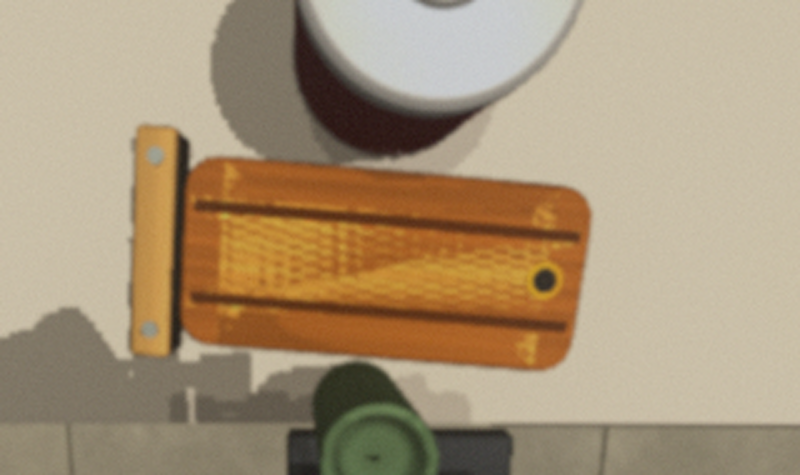

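View pics/w7c.png

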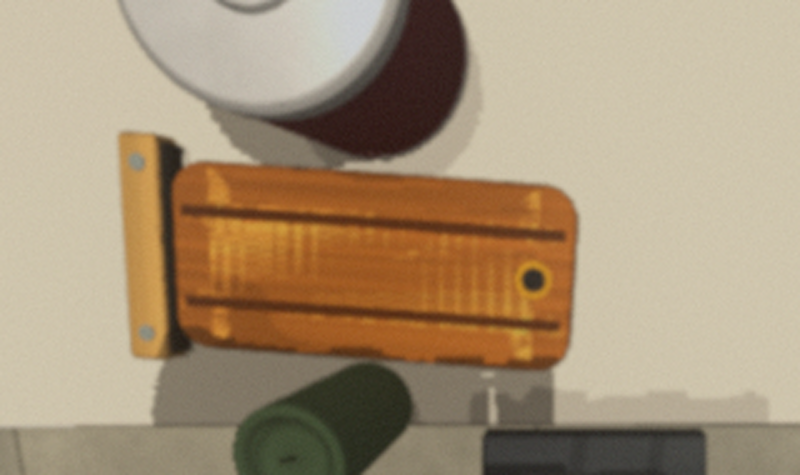

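View pics/side7.png

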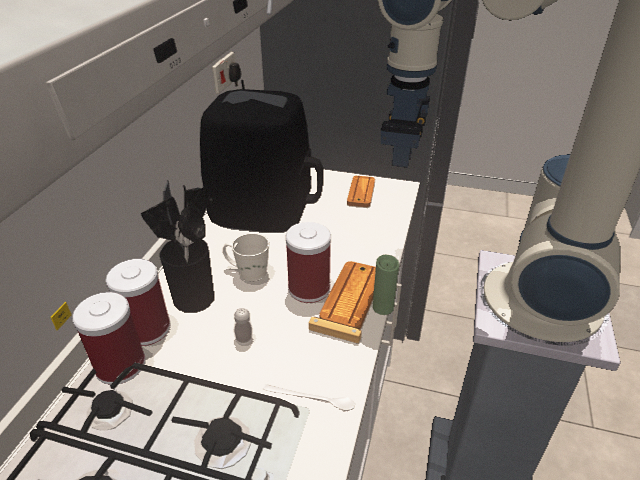

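```bash
python3 - <<'E'
from fit import *
import push
V=[]
for f,s,xm in(('w6',(420,150),286),('w7',(260,150),162)):
    im,c=load(f);m=cv2.inRange(cv2.cvtColor(im,cv2.COLOR_BGR2HSV),(5,90,60),(25,255,255))
    m[:,:xm]=0;m=cv2.morphologyEx(m,cv2.MORPH_CLOSE,np.ones((7,7)))
    ct=max(cv2.findContours(m,0,cv2.CHAIN_APPROX_NONE)[0],key=cv2.contourArea)
    H=dense(cv2.convexHull(ct)[:,0].astype(float));H=H[H[:,0]>xm+3];V.append((H,c))
    p,e=fit([V[-1]],BO,.022,[.443,.123,-.077]);print(f,p.round(4),e.round(2),push.ts(p))
E
```

```text
w6 [ 0.4425  0.1222 -0.0777] 1.41 (np.float64(-0.004933306238811549), np.float64(-0.0008585378468856423), np.float64(-0.05285823289729823))
w7 [ 0.4424  0.1218 -0.0757] 1.8 (np.float64(-0.005408323473870527), np.float64(-0.0009080561321908368), np.float64(0.06367371769403254))
```

```bash
python3 - <<'E'
from push import *
O=.1295
p,R=tcp(fromts(-.004,-.0005,0),.16,.2); arm.move_to(p,R); p,R=tcp(fromts(-.004,-.0005,0),.16); arm.move_l(p,R,feed=.2)
p,R=tcp(fromts(-.008,-.0005,0),O); arm.move_l(p,R,feed=.06); f0=F2(8)
for t in np.arange(-.007,-.003,.0004):
    p,R=tcp(fromts(t,-.0005,0),O); arm.move_l(p,R,feed=.01); f=F2(5)-f0; print(round(t,4),'fwd',round(f[:2]@G,2),'lat',round(f[:2]@U,2))
    if f[:2]@G<-2.2: break
b=fromts(-.004,-.0005,0)
p,R=tcp(b,O+.004); arm.move_l(p,R,feed=.01);p,R=tcp(b,.16); arm.move_l(p,R,feed=.08); p,R=tcp(b,.17,.2); arm.move_l(p,R,feed=.25)
arm.move_to([.40,.0,.32],Ryaw(0)); wsnap('w8');snap('scene','scene8'); snap('side','side8'); print(arm.current_t())
crop('w8','w8c',80,40,400,230,2.5);crop('side8','sd8c',270,210,420,350,4.2)
E
```

```text
-0.007 fwd -0.02 lat 0.49
-0.0066 fwd 0.04 lat 0.67
-0.0062 fwd 0.15 lat 0.47
-0.0058 fwd 0.19 lat 0.37
-0.0054 fwd 0.24 lat 0.42
-0.005 fwd 0.02 lat 0.33
-0.0046 fwd 0.31 lat 0.41
-0.0042 fwd -4.53 lat -0.03
42.3667
```

View pics/w8.png

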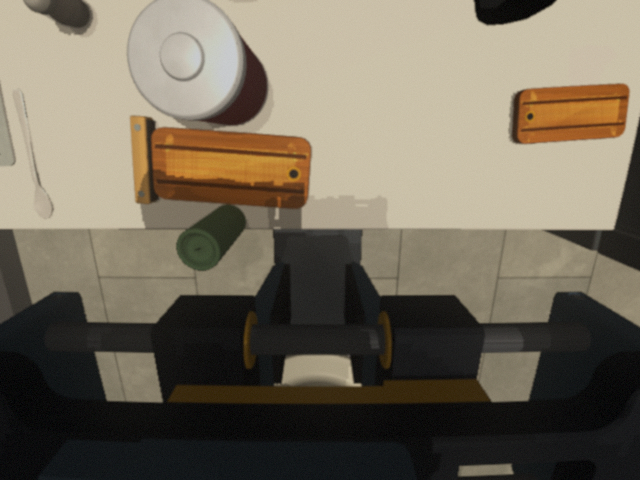

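View pics/sd8c.png

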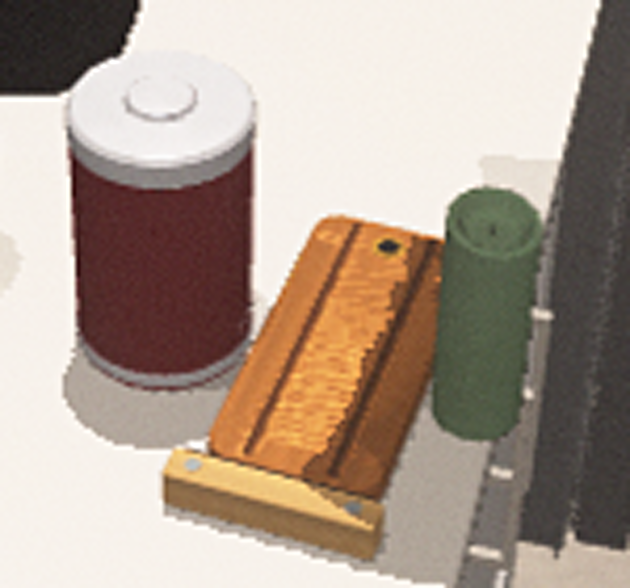

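```bash
python3 - <<'E'
from rig import arm
arm.sign_off(); print(arm.current_t())
E
```

```text
the job is handed in; nothing more can be done
the job is handed in; nothing more can be done
```

The bread board is home: I pushed it flat through the gap until its leading end sits against the rubber face of the bumper. I handed the job in at about 42 s of the 67 s, with the arm clear of everything.

**What I did**
- I took the larger of the two boards.
- I pushed its trailing end with both fingers, along a shallow curve that straightened and centred it before the gap, then straight through. I stopped there to re-measure it.
- It met the bumper at about 8 N. A second, finer touch at the same place gave 4.5 N.

**Last checks**
- **Straightness:** the board is within about 0.1° of the way through the gap.
- **Centring:** it is about 1 mm off the middle of the gap.
- **Canister and candle:** I felt no sideways force above 1 N while pushing.
- **Mug, shaker and spoon:** in the pictures they had not moved.

**What was less certain**
- **Final fit:** these fits were rougher than the earlier ones, 1.4 to 1.8 px against about 0.2 px, because the board merged with the bumper in the image mask.
- **Bumper position:** my first estimate was about 5 mm short. I corrected it from the overlay, and the contact force then confirmed it.
- **Bumper angle:** I did not measure this well. I relied on the description that the bar is square to the gap, and the overlays agreed.
- **Contact after backing off:** the pictures cannot show a gap under about 1 mm, so contact rests on the second touch and a slow release.

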